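# Release the swing bolt of the battery press jig

### The arm

A 6-joint arm with a two-finger parallel gripper is mounted at the origin on a cart in front of the work surface, level with it; the furniture and walls round the work are solid. World frame = base frame: x ahead of the robot, y to its left, z up, the work surface at z = 0. Lengths are in m, angles in rad, forces in N, time in s.
With the tool pointing down it reaches from about 0.35 to 0.85 m from the base axis. Payload 8.1 kg.
Tool frame: the origin (TCP) lies at the very end of the fingers, on their centre line; the grasp point (between the pads) lies 19 mm behind it; z points along the fingers, y is the line along which they close (so a half turn about z gives the same grasp; the last joint's range is limited). The gripper opens to 85 mm and grips with 20 to 120 N. Pads are 22 mm wide; open, the fingers measure 114 mm over their backs; the gripper's body (76 mm by 85 mm) begins 54 mm behind the grasp point. The pads swing forward as they close: fully open they stand 13 mm farther back than shut.
Start: joints at [1.262, 0.13, 1.488, -0, 1.523, -0.085], TCP at [0.133, 0.585, 0.231] pointing down, gripper open.
Joint ranges: [-2.96, 2.96], [-0.89, 2.26], [0.02, 2.5], [-1.34, 4.48], [0, 2.73], [-2.66, 2.66]. Speed limits (rad/s): [2.39, 2.39, 2.79, 3.14, 3.14, 3.14].

### API

Orientations are given as a unit quaternion [w, x, y, z].
In Python, from cell import * gives the robot as it stands.
- The arm moves only by the shell command python3 -m inch 'ROWS' [FORCE]. ROWS is a JSON object of lists of equal length, an entry for each row: "travel": the shift along the tool's x, y, z normalised to -1 to 1, where 1 is 200 mm, a list of three; "delta_rot": the turn, a rotation vector about the tool's x, y, z normalised to -1 to 1, where 1 is 45 degrees, a list of three; "fingers": the opening, from 0 (shut) to 1 (fully open). In form: {"travel": [[tx, ty, tz], ...], "delta_rot": [[wx, wy, wz], ...], "fingers": [fingers, ...]}. A call has 1 to 20 rows; each row is the pose to reach, as a shift and turn from the pose commanded when the call began, along the tool's axes at that moment; what a row does not reach only later rows make up. A row lasts 1/12 s, in which the tool goes at most 41.7 mm and 7.16 degrees, less where a joint would pass 70% of its speed; a pose out of reach is approached as far as the arm can. A call with a number of a shift or a turn outside -1 to 1 is refused whole. A call with a gripper value outside its range is refused whole. The fingers move at their own pace and stop on an object; FORCE is the grip in N (left out, the last holds). Time passes only in rows, so rows that repeat a pose let the fingers close. It gives the time, the measured TCP pose, the force, the opening and the grip force at its end, in the units of the state.
- read_state(): the state, without advancing time (a new reading comes with each control period).
- snapshot(name): name is "scene" or "top" or "wrist"; returns a dict with "image" (480x640x3 uint8, red, green, blue), "vertical_fov" (degrees; the focal length in pixels is half the picture's height over the tangent of half this angle, whatever the lens; pixels are square), "cx", "cy" (the principal point, pixels), "extrinsics" (4x4, takes a point from camera to world coordinates). Camera axes: x right, y up, looking along -z (the intrinsics and any distortion apply to the point x, -y, -z); pixel columns grow to the right and rows downward; lengths in m; the calibration is good to about 2 mm. A picture is of the moment at which its call begins. There is no depth.
- sign_off(): hands the job in; it is judged then, once.
The state is a dict: "time": time; "joint_pos": joint angles; "joint_vel": joint speeds; "tau": joint torques, N m; "ee_pos": TCP position; "eef_rot": TCP orientation; "wrist_force": force on the tool from outside, world axes, zero at the start; "wrist_torque": the same for the moment, N m; "gripper_width": finger opening in m; "grip_force": force on a finger pad.
Only numpy, scipy, OpenCV 4.12 (cv2) and the standard library are available. Lean on these libraries where they do the work, as an engineer would, in place of code of your own. Each camera call takes 0.05 s, during which the arm holds its last target. There are 200 camera calls.

### The job

The glue on the phone battery has set, so open the clamp of the small press jig that holds the battery: turn its wing nut loose (counter-clockwise from above, a good quarter turn), then swing the hinged eyebolt out of the bar's slotted lug and all the way down. Leave the twin jig with the green circuit board clamped as it is, and let go at the end.

Things in the scene. Friction and masses are not known exactly. Their poses are not given: they have to be found in the camera images.
- battery_wings (a point): Dark steel wing nut of the jig that holds the black, white-labelled battery (95x48 mm). Point: middle of the two wings, on the bolt's axis, about 90 mm above the bench. Wings lie along x, 37 mm tip to tip, 9 mm thick (y), 9 mm below to 9 mm above the point; z is up the bolt. Bar's top: 20 mm below the point; things on the bar reach 15 mm below it. Loosening lifts the nut 4.5 mm per rad.
- battery_hinge (a point): Pivot of that jig's eyebolt, fixed to the jig, 22 mm above the bench and 68 mm straight below the wings' middle when the bolt is upright. -x: the level direction in which the bolt swings out of the lug's open end, away from the jig, roughly towards the robot. +x: over the jig, along its 28 mm wide steel bar. y: the pivot's axis.
- battery_nut (a joint): Turn of that wing nut: 0 tight, positive looser (counter-clockwise from above), stop at 1.75 rad; starts at 0 to 0.2; needs about 0.1 N m. At 0 the wings stand 0.25 rad counter-clockwise of the bar's line, at 1.3 they lie across it. Below about 0.7 the washer is caught behind a 2 mm lip on the lug and the bolt cannot swing out; at 0.9 or more it passes freely.
- battery_bolt (a joint): Swing of that eyebolt: 0 upright in the lug, positive swings out along -x of battery_hinge, stop at 1.5 rad (nearly level). A push of 1 to 2 N on the nut from the jig's side moves it; past about 0.5 rad it falls the rest of the way by itself.
- board_wings (a point): The same point on the wing nut of the other jig, of the same shape, which holds the green circuit board (75x59 mm). This nut and bolt must stay tight and upright.

How it is judged:
By the outcome, as a careful person would: the job done as asked, in the order asked, and still so for the second after the job is handed in, with the robot touching nothing.
It also fails if it takes over 42 s, if anything falls off the work surface, if the arm or the gripper's body presses on something with over 40 N, if the wrist force passes 120 N, or if a joint passes its speed limit or range.

## Working session

There is one attempt and no reset: what is moved stays moved. The work goes in short steps, Python scripts to look and compute and a shell command to move; the robot and the scene stay as the last step left them, time stands still between calls to the robot, and variables do not carry over. Pictures are saved under pics/ and viewed, at most 10 in all, crops included, and the job is handed in when it is done.

```bash
ls; mkdir -p pics; python3 - <<'E'
from cell import *
import cv2,numpy as np
s=read_state();print({k:np.round(v,3).tolist() for k,v in s.items()})
a=[]
for n in("scene","top"):
    d=snapshot(n);cv2.imwrite(f"pics/{n}0.png",d["image"][:,:,::-1]);print(n,d["vertical_fov"],d["cx"],d["cy"],np.round(d["extrinsics"],3).tolist(),[k for k in d])
E
```

```text
pics
{'time': 0.0, 'joint_pos': [1.262, 0.131, 1.489, -0.0, 1.523, -0.085], 'joint_vel': [0.001, -0.001, -0.001, -0.001, -0.0, 0.001], 'tau': [-0.002, -56.941, -50.054, -0.0, 0.015, 0.0], 'ee_pos': [0.133, 0.584, 0.23], 'eef_rot': [-0.0, 0.112, 0.994, -0.001], 'wrist_force': [0.033, 0.858, -0.134], 'wrist_torque': [-0.032, -0.022, 0.011], 'grip_force': 0.0, 'gripper_width': 0.085}
scene 53.54956252486896 326.8520517336404 234.1033044575235 [[0.745, 0.308, -0.592, -0.138], [-0.667, 0.324, -0.671, -0.726], [-0.015, 0.895, 0.446, 0.563], [0.0, 0.0, 0.0, 1.0]] ['image', 'vertical_fov', 'cx', 'cy', 'extrinsics']
top 53.865306702908924 325.8837764676299 244.13010429688123 [[-0.022, 0.993, -0.114, 0.341], [-1.0, -0.019, 0.022, -0.039], [0.019, 0.115, 0.993, 1.173], [0.0, 0.0, 0.0, 1.0]] ['image', 'vertical_fov', 'cx', 'cy', 'extrinsics']
```

View pics/scene0.png

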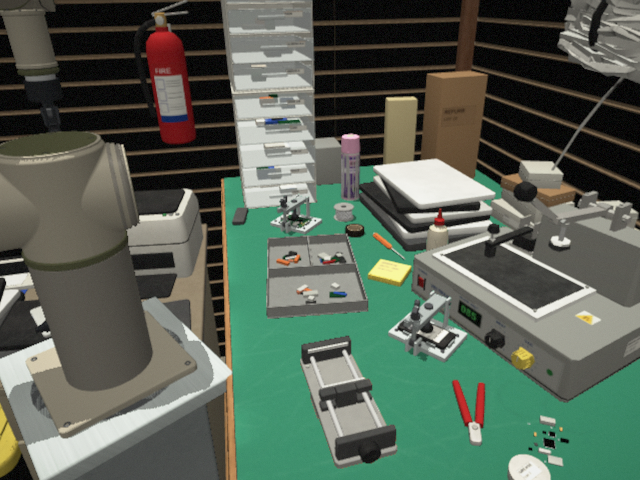

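View pics/top0.png

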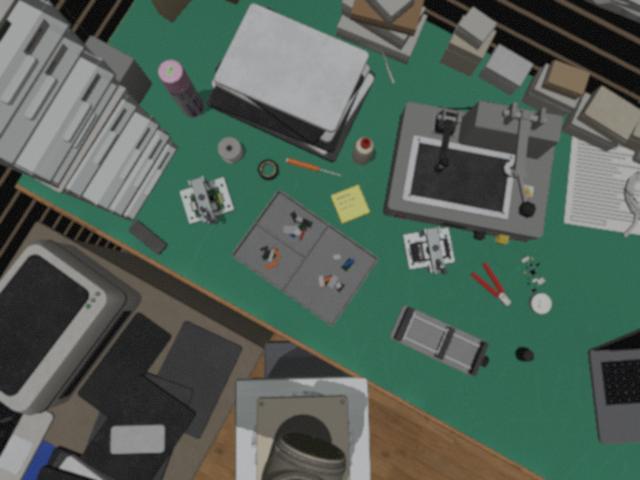

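```bash
cat > h.py <<'E'
from cell import *
import cv2,numpy as np
from scipy.spatial.transform import Rotation as R
def K(d):
    f=240/np.tan(np.radians(d["vertical_fov"]/2));return f
def proj(d,P):
    E=d["extrinsics"];p=E[:3,:3].T@(np.array(P)-E[:3,3]);f=K(d)
    return np.array([d["cx"]+f*p[0]/-p[2],d["cy"]-f*p[1]/-p[2]])
def ray(d,uv):
    E=d["extrinsics"];f=K(d);v=np.array([(uv[0]-d["cx"])/f,-(uv[1]-d["cy"])/f,-1]);return E[:3,3],E[:3,:3]@v
def atz(d,uv,z):
    o,v=ray(d,uv);return o+v*(z-o[2])/v[2]
def tri(a,ua,b,ub):
    o1,v1=ray(a,ua);o2,v2=ray(b,ub)
    s=np.linalg.lstsq(np.c_[v1,-v2],o2-o1,rcond=None)[0]
    p,q=o1+s[0]*v1,o2+s[1]*v2
    return (p+q)/2,np.linalg.norm(p-q)
E
python3 - <<'E'
from h import *
s=snapshot("scene");t=snapshot("top")
print(proj(t,[0,0,0]),proj(s,[0,0,0]),proj(t,[.133,.585,.231]),proj(s,[.133,.585,.231]))
for uv in((430,250),(205,200)): print(atz(t,uv,.05))
c=lambda d,x,y,w,h,k:cv2.resize(d["image"][y:y+h,x:x+w,::-1],None,fx=k,fy=k,interpolation=cv2.INTER_CUBIC)
A=np.vstack([np.hstack([c(s,380,280,100,75,4),c(t,380,213,100,75,4)]),np.hstack([c(s,245,180,100,75,4),c(t,155,163,100,75,4)])])
cv2.imwrite("pics/crop1.png",A)
E
```

```text
[303.12953845 442.8177681 ] [110.94054873 365.29955804] [ -9.13829656 415.54397251] [ 60.02823555 149.86857508]
[ 0.45067962 -0.31307346  0.05      ]
[0.58225405 0.22540619 0.05      ]
```

View pics/crop1.png

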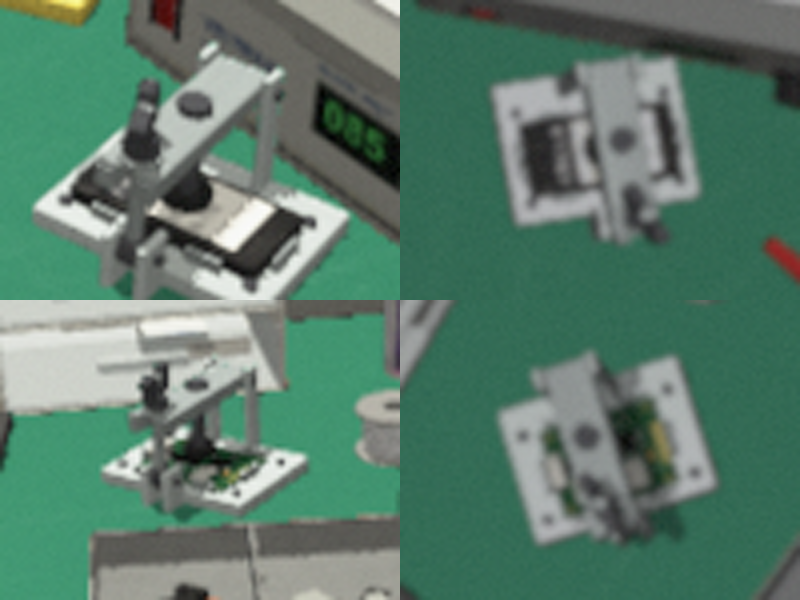

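```bash
cat >> h.py <<'E'
def rel(target,yawdeg):
    "rows numbers from current pose to tool-down pose with tool-y yaw"
    s=read_state();w=s["eef_rot"];r=R.from_quat([w[1],w[2],w[3],w[0]])
    a=np.radians(yawdeg);y=np.array([np.cos(a),np.sin(a),0]);z=np.array([0,0,-1.]);g=R.from_matrix(np.c_[np.cross(y,z),y,z])
    return np.round(r.inv().apply(np.array(target)-s["ee_pos"])/.2,3),np.round((r.inv()*g).as_rotvec()/(np.pi/4),3)
E
python3 - <<'E'
from h import *
s=snapshot("scene");t=snapshot("top")
print("bat",tri(s,(416,306),t,(441.5,267)),atz(t,(441.5,267),.09))
print("brd",tri(s,(245+153/4,180+90/4),t,(155+212/4,163+205/4)))
a=atz(t,(380+210/4,213+65/4),.07);b=atz(t,(380+221/4,213+225/4),.07);print(a,b,a-b,np.degrees(np.arctan2(*(a-b)[[1,0]])))
print(rel([.30,.42,.25],77.1-45))
E
```

```text
bat (array([ 0.40758546, -0.32767276,  0.09601342]), np.float64(0.003144579940281462)) [ 0.40684459 -0.3281045   0.09      ]
brd (array([0.53981818, 0.21128193, 0.08342843]), np.float64(0.00329545020958304))
[ 0.49801266 -0.31646114  0.07      ] [ 0.40308225 -0.31843913  0.07      ] [0.09493041 0.00197798 0.        ] 1.1936510622945504
(array([-0.997, -0.619, -0.095]), array([-1.000e-03,  0.000e+00,  1.002e+00]))
```

```bash
python3 -m inch '{"travel":[[-0.99,-0.62,-0.1],[-0.99,-0.62,-0.1],[-0.99,-0.62,-0.1],[-0.99,-0.62,-0.1],[-0.99,-0.62,-0.1],[-0.99,-0.62,-0.1],[-0.99,-0.62,-0.1],[-0.99,-0.62,-0.1]],"delta_rot":[[0,0,1],[0,0,1],[0,0,1],[0,0,1],[0,0,1],[0,0,1],[0,0,1],[0,0,1]],"fingers":[1,1,1,1,1,1,1,1]}'
python3 -c "
from h import *
print(rel([.42,.26,.25],32-45))"
```

```text
time: 0.97
ee_pos: [0.3, 0.4191, 0.2517]
eef_rot: [0.0, 0.486, 0.874, 0.0]
wrist_force: [0.1, -0.7, -0.5]
gripper_width: 0.0853
grip_force: 0.0
(array([-0.993,  0.089,  0.008]), array([ 0.001, -0.001,  0.998]))
```

```bash
python3 -m inch '{"travel":[[-0.99,0.1,0],[-0.99,0.1,0],[-0.99,0.1,0],[-0.99,0.1,0],[-0.99,0.1,0],[-0.99,0.1,0],[-0.99,0.1,0]],"delta_rot":[[0,0,1],[0,0,1],[0,0,1],[0,0,1],[0,0,1],[0,0,1],[0,0,1]],"fingers":[1,1,1,1,1,1,1]}'
python3 -c "
from h import *
print(rel([.45,.06,.25],-13-45))"
```

```text
time: 1.55
ee_pos: [0.4218, 0.2623, 0.2511]
eef_rot: [-0.0, 0.784, 0.621, -0.0]
wrist_force: [-0.6, 1.0, -0.0]
gripper_width: 0.0854
grip_force: 0.0
(array([-0.952,  0.369,  0.006]), array([-0.   ,  0.   ,  0.994]))
```

```bash
python3 -m inch '{"travel":[[-0.95,0.37,0],[-0.95,0.37,0],[-0.95,0.37,0],[-0.95,0.37,0],[-0.95,0.37,0],[-0.95,0.37,0],[-0.95,0.37,0]],"delta_rot":[[0,0,1],[0,0,1],[0,0,1],[0,0,1],[0,0,1],[0,0,1],[0,0,1]],"fingers":[1,1,1,1,1,1,1]}'
python3 -c "
from h import *
print(rel([.43,-.13,.25],-70))"
```

```text
time: 2.13
ee_pos: [0.4512, 0.0601, 0.2512]
eef_rot: [-0.0, 0.962, 0.273, -0.0]
wrist_force: [-0.6, 0.7, -1.0]
gripper_width: 0.0855
grip_force: 0.0
(array([-0.59 ,  0.753,  0.006]), array([-0.  ,  0.  ,  0.26]))
```

```bash
python3 -m inch '{"travel":[[-0.6,0.75,0],[-0.6,0.75,0],[-0.6,0.75,0],[-0.6,0.75,0],[-0.6,0.75,0],[-0.6,0.75,0]],"delta_rot":[[0,0,0.26],[0,0,0.26],[0,0,0.26],[0,0,0.26],[0,0,0.26],[0,0,0.26]],"fingers":[1,1,1,1,1,1]}'
python3 -c "
from h import *
print(rel([.407,-.328,.22],-70))"
```

```text
time: 2.63
ee_pos: [0.4288, -0.1328, 0.2512]
eef_rot: [0.001, 0.984, 0.177, -0.0]
wrist_force: [0.2, 1.3, -0.2]
gripper_width: 0.0856
grip_force: 0.0
(array([-0.443,  0.877,  0.157]), array([0.002, 0.001, 0.009]))
```

```bash
python3 -m inch '{"travel":[[-0.44,0.88,0.15],[-0.44,0.88,0.15],[-0.44,0.88,0.15],[-0.44,0.88,0.15],[-0.44,0.88,0.15],[-0.44,0.88,0.15],[-0.44,0.88,0.15]],"delta_rot":[[0,0,0],[0,0,0],[0,0,0],[0,0,0],[0,0,0],[0,0,0],[0,0,0]],"fingers":[1,1,1,1,1,1,1]}'
python3 - <<'E'
from h import *
d=snapshot("wrist");cv2.imwrite("pics/w1.png",d["image"][:,:,::-1]);print(d["vertical_fov"],np.round(d["extrinsics"],3).tolist(),proj(d,[.407,-.328,.09]))
np.save("w1.npy",d,allow_pickle=True)
E
```

```text
time: 3.22
ee_pos: [0.4084, -0.3252, 0.2203]
eef_rot: [-0.001, 0.984, 0.178, -0.0]
wrist_force: [0.2, 0.5, 0.8]
gripper_width: 0.0856
grip_force: 0.0
62.987803857014434 [[0.35, 0.897, 0.269, 0.477], [-0.937, 0.336, 0.099, -0.3], [-0.001, -0.287, 0.958, 0.362], [0.0, 0.0, 0.0, 1.0]] [323.46677431 232.5695682 ]
```

View pics/w1.png

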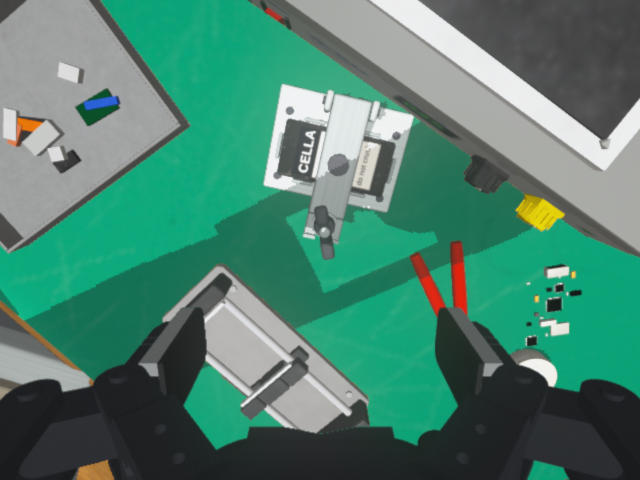

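```bash
python3 - <<'E'
from h import *
d=np.load("w1.npy",allow_pickle=True).item()
cv2.imwrite("pics/c2.png",cv2.resize(d["image"][80:272,255:427,::-1],None,fx=3,fy=3,interpolation=cv2.INTER_CUBIC))
E
```

```text
(no output)
```

View pics/c2.png

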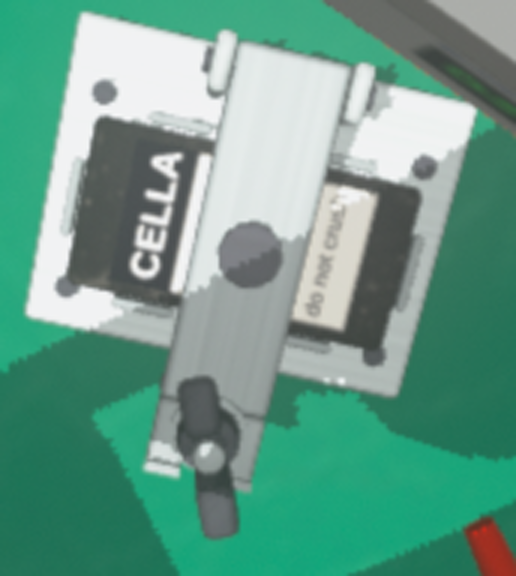

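```bash
python3 - <<'E'
from h import *
d=np.load("w1.npy",allow_pickle=True).item()
P=lambda x,y,z:atz(d,(255+x/3,80+y/3),z)
an=lambda v:np.degrees(np.arctan2(v[1],v[0]))
for z in(.09,.095):
  a,b=P(200,393,z),P(218,520,z);print(z,a,b,(a+b)/2,np.linalg.norm(a-b),an(a-b))
for e in(((238,48),(163,395)),((347,70),(265,412))):
  print(an(P(*e[0],.07)-P(*e[1],.07)),P(*e[1],.07))
print("knob",P(250,255,.075),"bolt top",P(208,456,.1))
E
```

```text
0.09 [ 0.42141469 -0.32121303  0.09      ] [ 0.39330445 -0.33643987  0.09      ] [ 0.40735957 -0.32882645  0.09      ] 0.031969396908047724 28.443638813863906
0.095 [ 0.42243338 -0.3208208   0.095     ] [ 0.39483913 -0.33576813  0.095     ] [ 0.40863626 -0.32829447  0.095     ] 0.031382568896271834 28.44363881386403
8.090971143026875 [ 0.41356253 -0.31415869  0.07      ]
8.24170567314407 [ 0.41851394 -0.34004997  0.07      ]
knob [ 0.45440673 -0.32176734  0.075     ] bolt top [ 0.41016142 -0.32738561  0.1       ]
```

```bash
python3 -c "
from h import *
print(rel([.408,-.328,.079],-61.6))"
```

```text
(array([-0.01 ,  0.017,  0.709]), array([-0.002, -0.   , -0.175]))
```

```bash
python3 -m inch '{"travel":[[-0.01,0.017,0.2],[-0.01,0.017,0.35],[-0.01,0.017,0.5],[-0.01,0.017,0.6],[-0.01,0.017,0.66],[-0.01,0.017,0.71],[-0.01,0.017,0.71]],"delta_rot":[[0,0,-0.175],[0,0,-0.175],[0,0,-0.175],[0,0,-0.175],[0,0,-0.175],[0,0,-0.175],[0,0,-0.175]],"fingers":[0.5,0.5,0.5,0.5,0.5,0.5,0.5]}' 30
python3 - <<'E'
from h import *
d=snapshot("wrist");cv2.imwrite("pics/w2.png",d["image"][:,:,::-1]);print(proj(d,[.408,-.328,.09]))
E
```

```text
time: 3.85
ee_pos: [0.4077, -0.3272, 0.0779]
eef_rot: [-0.001, 0.969, 0.246, -0.0]
wrist_force: [0.2, -0.0, 0.8]
gripper_width: 0.0425
grip_force: 0.0
[322.29897121 329.05153518]
```

View pics/w2.png

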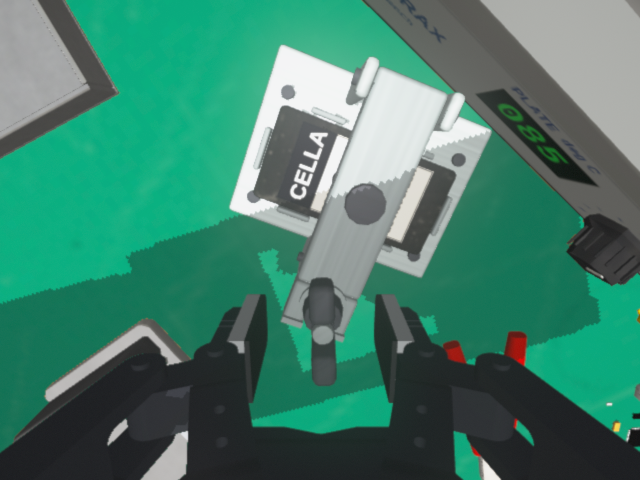

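The picture shows the wings (320,285)–(324,380) centred and parallel between the pads. I'll close now.

```bash
python3 -m inch '{"travel":[[0,0,0],[0,0,0],[0,0,0],[0,0,0],[0,0,0],[0,0,0],[0,0,0],[0,0,0]],"delta_rot":[[0,0,0],[0,0,0],[0,0,0],[0,0,0],[0,0,0],[0,0,0],[0,0,0],[0,0,0]],"fingers":[0,0,0,0,0,0,0,0]}' 30
```

```text
time: 4.57
ee_pos: [0.4082, -0.3284, 0.0809]
eef_rot: [-0.0, 0.97, 0.245, 0.0]
wrist_force: [-2.5, 7.0, 6.3]
gripper_width: 0.0123
grip_force: 29.4
```

```bash
python3 -m inch '{"travel":[[0,0,-0.002],[0,0,-0.004],[0,0,-0.005],[0,0,-0.007],[0,0,-0.009],[0,0,-0.011],[0,0,-0.012],[0,0,-0.014],[0,0,-0.016],[0,0,-0.018],[0,0,-0.018]],"delta_rot":[[0,0,-0.1],[0,0,-0.2],[0,0,-0.3],[0,0,-0.4],[0,0,-0.5],[0,0,-0.6],[0,0,-0.7],[0,0,-0.8],[0,0,-0.9],[0,0,-1],[0,0,-1]],"fingers":[0,0,0,0,0,0,0,0,0,0,0]}'
```

```text
time: 5.48
ee_pos: [0.4084, -0.3286, 0.0844]
eef_rot: [0.0, 0.801, 0.599, 0.001]
wrist_force: [-2.1, 5.3, 4.5]
gripper_width: 0.0117
grip_force: 29.4
```

```bash
python3 -m inch '{"travel":[[0,0,-0.002],[0,0,-0.004],[0,0,-0.005],[0,0,-0.007],[0,0,-0.009],[0,0,-0.01],[0,0,-0.01]],"delta_rot":[[0,0,-0.1],[0,0,-0.2],[0,0,-0.3],[0,0,-0.4],[0,0,-0.5],[0,0,-0.55],[0,0,-0.55]],"fingers":[0,0,0,0,0,0,0]}'
python3 - <<'E'
from h import *
d=snapshot("wrist");cv2.imwrite("pics/w3.png",d["image"][:,:,::-1]);print(read_state()["wrist_torque"])
E
```

```text
time: 6.07
ee_pos: [0.4085, -0.3287, 0.0864]
eef_rot: [0.001, 0.654, 0.756, 0.001]
wrist_force: [-0.3, 5.8, 3.6]
gripper_width: 0.0116
grip_force: 29.3
[ 0.79054635  0.09031405 -0.0989808 ]
```

View pics/w3.png

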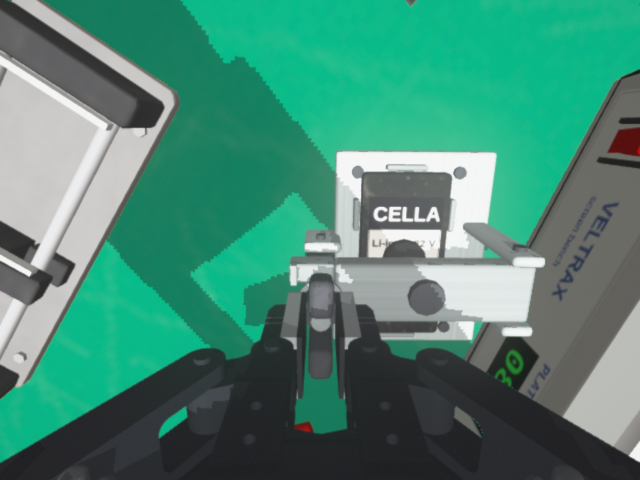

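```bash
python3 -m inch '{"travel":[[0,0,0],[0,0,0],[0,0,0],[0,0,-0.1],[0,0,-0.2],[0,0,-0.25],[0,0.1,-0.25],[0,0.19,-0.25],[0,0.19,-0.25],[0,0.19,-0.25],[0,0.19,-0.25],[0,0.19,-0.15],[0,0.19,-0.05],[0,0.19,0.01],[0,0.19,0.01]],"delta_rot":[[0,0,0],[0,0,0],[0,0,0],[0,0,0],[0,0,0],[0,0,0],[0,0,0],[0,0,0],[0,0,0],[0,0,0],[0,0,0],[0,0,0],[0,0,0],[0,0,0],[0,0,0]],"fingers":[0.4,0.4,0.4,0.4,0.4,0.4,0,0,0,0,0,0,0,0,0]}' 30
python3 - <<'E'
from h import *
d=snapshot("wrist");cv2.imwrite("pics/w4.png",d["image"][:,:,::-1])
E
```

```text
time: 7.37
ee_pos: [0.4428, -0.3219, 0.0793]
eef_rot: [-0.003, 0.656, 0.755, -0.0]
wrist_force: [-0.9, 0.3, 0.4]
gripper_width: -0.0002
grip_force: 0.0
```

View pics/w4.png

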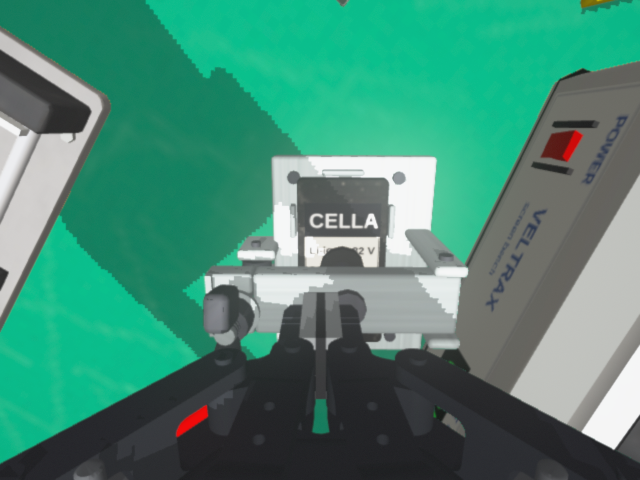

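```bash
python3 -m inch '{"travel":[[0,-0.04,0],[0,-0.08,0],[0,-0.11,0],[0,-0.14,0],[0,-0.17,0],[0,-0.2,0],[0,-0.23,0],[0,-0.26,0],[0,-0.29,0],[0,-0.32,0],[0,-0.34,0],[0,-0.34,0],[0,-0.34,0],[0,-0.34,0],[0,-0.34,0]],"delta_rot":[[0,0,0],[0,0,0],[0,0,0],[0,0,0],[0,0,0],[0,0,0],[0,0,0],[0,0,0],[0,0,0],[0,0,0],[0,0,0],[0,0,0],[0,0,0],[0,0,0],[0,0,0]],"fingers":[0,0,0,0,0,0,0,0,0,0,0,0,0,0,0]}'
python3 - <<'E'
from h import *
d=snapshot("wrist");s=snapshot("scene")
w=cv2.resize(d["image"],(400,300));c=cv2.resize(s["image"][270:370,365:498],(400,300),interpolation=cv2.INTER_CUBIC)
cv2.imwrite("pics/w5.png",np.hstack([w,c])[:,:,::-1])
E
```

```text
time: 8.67
ee_pos: [0.3783, -0.333, 0.0829]
eef_rot: [0.0, 0.655, 0.755, 0.0]
wrist_force: [-0.1, 0.4, 0.3]
gripper_width: -0.0002
grip_force: 0.0
```

View pics/w5.png

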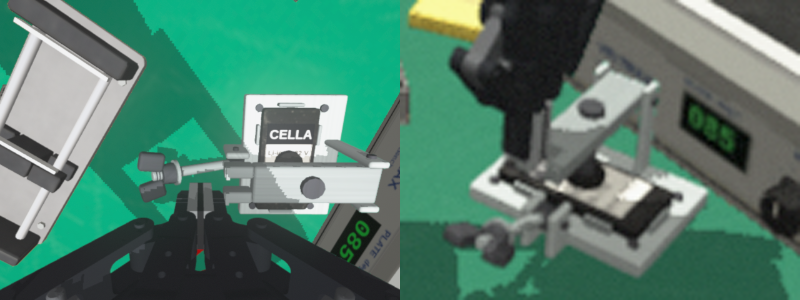

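The bolt lies down, level and outside the lug. Now I'll retreat upwards and check.

```bash
python3 -m inch '{"travel":[[0,0,-0.15],[0,0,-0.3],[0,0,-0.5],[0,0,-0.7],[0,0,-0.7],[0,0,-0.7],[0,0,-0.7],[0,0,-0.7],[0,0,-0.7],[0,0,-0.7],[0,0,-0.7],[0,0,-0.7]],"delta_rot":[[0,0,0],[0,0,0],[0,0,0],[0,0,0],[0,0,0],[0,0,0],[0,0,0],[0,0,0],[0,0,0],[0,0,0],[0,0,0],[0,0,0]],"fingers":[0,0,0,0.5,0.5,0.5,0.5,0.5,0.5,0.5,0.5,0.5]}'
python3 - <<'E'
from h import *
d=snapshot("wrist");s=snapshot("scene")
w=cv2.resize(d["image"],(400,300));c=cv2.resize(s["image"][175:375,245:512],(400,300),interpolation=cv2.INTER_CUBIC)
cv2.imwrite("pics/w6.png",np.hstack([w,c])[:,:,::-1])
E
```

```text
time: 9.77
ee_pos: [0.3779, -0.3328, 0.2222]
eef_rot: [-0.001, 0.655, 0.755, 0.0]
wrist_force: [0.9, 0.1, -0.6]
gripper_width: 0.0425
grip_force: 0.0
```

View pics/w6.png

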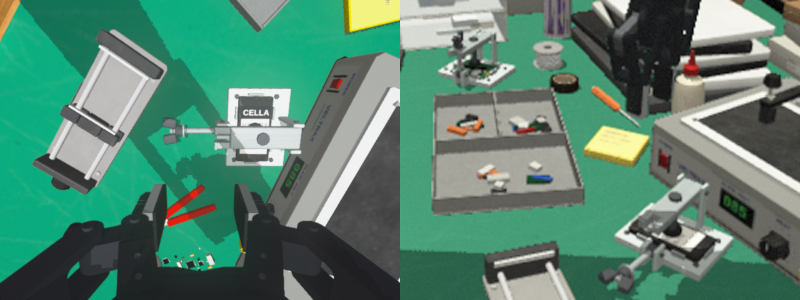

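The battery jig's bolt is fully down, the board jig is untouched, and the gripper is clear of everything.

```bash
python3 -c "
from cell import *
print(sign_off())"
```

```text
the job is handed in; nothing more can be done
None
```

I opened the battery jig's clamp: I turned the wing nut about 1.2 rad loose and swung the eyebolt out of the lug and all the way down. The board jig was left clamped, the gripper was open and touching nothing, and I handed the job in at about 10 s; no verdict came back.

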